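# Put the car fob away in the latched tilt-out bin

## Robot

A 7-joint arm with a two-finger parallel gripper is mounted at the origin on the work surface. World frame = base frame: x ahead of the robot, y to its left, z up, the work surface at z = 0. Lengths are in m, angles in rad, forces in N, time in s.
With the tool pointing down it reaches from about 0.425 to 0.825 m from the base axis. Payload 3.6 kg.
Tool frame: the origin (TCP) lies on the centre line of the jaws, within the pads' length; the fingertips stand 19 mm ahead of it and the grasp point (between the pads) is the TCP; x points along the fingers, z is the direction in which the jaws open and shut, and the axes are right-handed (so a half turn about x gives the same grasp; the last joint's range is limited). The gripper opens to 93 mm and grips with 3 to 60 N. Pads are 15 mm wide; open, the fingers measure 128 mm over their backs; the gripper's body (75 mm by 188 mm) begins 65 mm behind the grasp point.
Start: joints at [1.244, 0.615, -0.013, 1.423, 0.008, 1.103, -0.04], TCP at [0.192, -0.621, 0.238] pointing down, gripper open.
Joint ranges: [-3.12, 3.12], [-0.3, 2.06], [-1.34, 1.32], [0.26, 2.42], [-1.36, 4.5], [0.01, 1.98], [-2.84, 2.84]. Speed limits (rad/s): [2.79, 2.79, 3.14, 3.14, 3.14, 3.14, 3.14].

## Interface

Orientations are given as a rotation vector (axis times angle).
In Python, from workcell import * gives the robot as it stands. The module is installed in compiled form; this text tells all that it offers.
- The arm moves only by the tool apply_moves, never from a script. Its arguments are lists of equal length, an entry for each row: "xyz": the shift along the world's x, y, z in m, a list of three; "roll": the turn about the world's z in rad. A call has 1 to 20 rows; each row is the pose to reach, as a shift and turn from the pose measured when the call began; what a row does not reach only later rows make up. A row lasts 1/10 s, in which the tool goes at most 50 mm and 8.59 degrees, less where a joint would pass 70% of its speed; a pose out of reach is approached as far as the arm can. A call with a gripper value outside its range is refused whole. "grip" is the finger opening in m, from 0 to 0.093, set as the call begins (left out, the last holds). The fingers move at their own pace and stop on an object; "newtons" is the grip in N (left out, the last holds). Time passes only in rows, so rows that repeat a pose let the fingers close. It gives the time, the measured TCP pose, the force and the opening at its end, in the units of the state.
- sense(): the state, without advancing time (a new reading comes with each control period).
- camera(name): name is "side" or "top"; returns a dict with "img" (420x560x3 uint8, red, green, blue), "camera_matrix" (3x3 intrinsics, pixels), "cam_to_world" (4x4, takes a point from camera to world coordinates). Camera axes: x right, y up, looking along -z (the intrinsics and any distortion apply to the point x, -y, -z); pixel columns grow to the right and rows downward; lengths in m; the calibration is good to about 2 mm. A picture is of the moment at which its call begins. There is no depth.
- sign_off(): hands the job in, once; it reports no verdict.
The state is a dict: "t": time; "joint_pos": joint angles; "joint_velocities": joint speeds; "joint_torque": joint torques, N m; "tcp_pos": TCP position; "ee_rot": TCP orientation; "contact_force": force on the tool from outside, world axes, zero at the start; "ft_torque": the same for the moment, N m; "opening": opening from 0.0 (shut) to 1.0 (fully open).
Only numpy, scipy, OpenCV 4.12 (cv2) and the standard library are available. Lean on these libraries where they do the work, as an engineer would, in place of code of your own. Each camera call takes 0.05 s, during which the arm holds its last target.

## Task

Put the car fob away in the mail organizer's tilt-out front bin: press the thumb button so that the bin springs open, set the fob down inside the open bin without dropping it from a height, then push the bin shut until its latch snaps and holds it. The organizer is thin sheet steel, so press and push gently, only as hard as the latch needs, and leave the other things on the console where they lie.

Things in the scene. Friction and masses are not known exactly. Their poses are not given: they have to be found in the camera images.
- organizer: White sheet-steel mail organizer, fixed: 200 mm deep, 300 wide, 200 tall. Origin: centre of its underside; x from its front (towards the robot) to its back, y along its width, z up. Front face at x = -100 mm. The bin fills y -105 to 145 of the front bay, the latch post y -150 to -106 (top at z = 132). Letter slots behind the bay: front plate at x = -9, 154 mm high. More than 25 N bends the steel.
- button_top (a point): Centre of the top face of the satin-steel thumb button, 24 mm (x) by 28 mm (y), on top of the latch post, at x = -72, y = -128 mm of the organizer. Unpressed it is 144 mm above the console and 12 mm above the post. Axes as the organizer's.
- button (a joint): How far the button is pressed straight down, in m: 0 released, 0.009 at its hard stop. Its spring takes 2 N to start and 8 N at the stop, and lifts it again when let go; the bin is freed at about 4 to 5 mm (5 to 6 N). More than 20 N damages it.
- bin_rim (a point): Middle of the rolled top edge of the bin's front panel (246 mm wide, 4 mm thick); moves with the bin. Shut: at x = -97.5, y = 20, z = 127 mm of the organizer, panel upright. Its axes turn with the bin: x into the bin, y along its width, z up the panel. In these axes the panel's outer face is at x = -3 mm, the top of the floor at z = -101, the 36 mm high back wall at x = 81. The bin has no cover.
- bin_hinge (a point): Middle of the bin's hinge line, along its lower front edge, 22 mm above the console; axes as bin_rim. When the bin is open, the panel leans 29 degrees towards the robot and the floor rises 29 degrees to the back, so that they form a trough over this line, open from straight above; the rim is then about 50 mm nearer the robot and 114 mm above the console.
- bin (a joint): Tilt of the bin, in rad: 0 shut, 0.50 fully open. A spring drives it open (3 to 5 N at the rim). Over the last 10 mm of the rim's way a sprung latch tongue and two rubber bumpers resist: 10 to 16 N at the rim, rising to the end; the latch engages at about 0 and a hard stop follows at -0.015. Let go too early, it springs open; latched, it stays at 0 to 0.02. More than 25 N bends it.
- fob_c (a point): Centre of the car fob: a black rubbery rounded slab 66 mm long (x), 36 mm wide (y), 16 mm thick (z), about 60 g, lying flat on the console, this point 8 mm above it. A thinner loop and a 22 mm split ring add 28 mm at its -x end.
- wedge: Grey plastic door wedge, 95 x 36 mm, 28 mm high at its thick end; origin at its underside. To be left alone.
- tin: Flat aluminium mint tin, 94 x 62 x 21 mm; origin under its centre. To be left alone.
- tape: Tape measure standing upright, grey plastic, 66 x 34 x 58 mm; origin under its centre. To be left alone.
- coaster: White ceramic coaster, 96 mm across, 8 mm thick; origin under its centre. To be left alone.
- pen: Aluminium pen, 145 mm long, 11 mm thick, lying on the console; origin under its middle. To be left alone.
- case: Grey spectacle case, 160 x 64 x 46 mm; origin under its centre. To be left alone.
- dish: White ceramic dish, 124 mm across, 45 mm high; origin under its centre. To be left alone.

How it is judged:
By the outcome, as a careful person would: the job done as asked, in the order asked, and still so for the second after the job is handed in, with the robot touching nothing.
It also fails if it takes over 72 s, if anything falls off the work surface, if the arm or the gripper's body presses on something with over 40 N, if the wrist force passes 120 N, or if a joint passes its speed limit or range.

## Working session

There is one attempt and no reset: what is moved stays moved. The work goes in short steps, Python scripts to look and compute and a tool call to move; the robot and the scene stay as the last step left them, time stands still between calls to the robot, and variables do not carry over. Pictures are saved under pics/ and viewed, and the job is handed in when it is done.

Besides the shell and the picture viewer there is one more tool, called after "Request:" as a command line: name --pt "numbers of a row" for each row, then --argument value for the rest. apply_moves: Moves the arm, as the interface text tells. Its arguments: {"type":"object","properties":{"xyz":{"type":"array","items":{"type":"array","items":{"type":"number"}}},"roll":{"type":"array","items":{"type":"number"}},"grip":{"type":"number"},"newtons":{"type":"number"}},"required":["xyz","roll"]}

```bash
mkdir -p pics
python3 - <<'E'
from workcell import *
import cv2
for n in("side","top"):
    c=camera(n); cv2.imwrite(f"pics/{n}0.png",c["img"][:,:,::-1]); print(n,c["camera_matrix"].tolist(),c["cam_to_world"].round(4).tolist(),[k for k in c])
print(sense())
E
```

```text
side [[510.5065250825366, 0.0, 282.91845707449073], [0.0, 510.5065250825366, 205.4605891244941], [0.0, 0.0, 1.0]] [[-0.7899, 0.3233, -0.5211, -0.1984], [-0.6132, -0.4057, 0.6777, 0.9404], [0.0077, 0.8549, 0.5187, 0.8089], [0.0, 0.0, 0.0, 1.0]] ['img', 'camera_matrix', 'cam_to_world']
top [[506.84569414596757, 0.0, 279.54337294885556], [0.0, 506.84569414596757, 210.5606166736051], [0.0, 0.0, 1.0]] [[0.0139, 0.9938, -0.1107, 0.4111], [-0.9996, 0.0164, 0.0223, 0.0147], [0.024, 0.1103, 0.9936, 1.3149], [0.0, 0.0, 0.0, 1.0]] ['img', 'camera_matrix', 'cam_to_world']
{'t': 0.1, 'joint_pos': array([ 1.24453492,  0.61581584, -0.01262992,  1.42469965,  0.00811204,
        1.10339479, -0.04041895]), 'joint_velocities': array([-0.00148283, -0.00219244,  0.00099367, -0.00325519, -0.00089105,
        0.00149338, -0.0015375 ]), 'joint_torque': array([ 9.57289085e-04, -4.60042012e+01,  2.10137414e-01, -1.66244334e+01,
       -6.11817185e-02,  1.69477175e-02,  9.50292065e-05]), 'tcp_pos': array([ 0.19176352, -0.62038736,  0.23661417]), 'ee_rot': array([ 0.98691646,  1.33814098, -0.98472162]), 'contact_force': array([ 0.56426496, -0.91306302,  0.10857094]), 'ft_torque': array([-0.07443163,  0.00834288,  0.0308007 ]), 'opening': 1.0000083029190001}
```

View pics/side0.png

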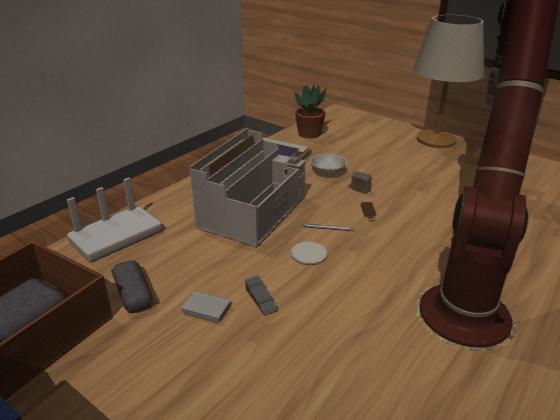

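View pics/top0.png

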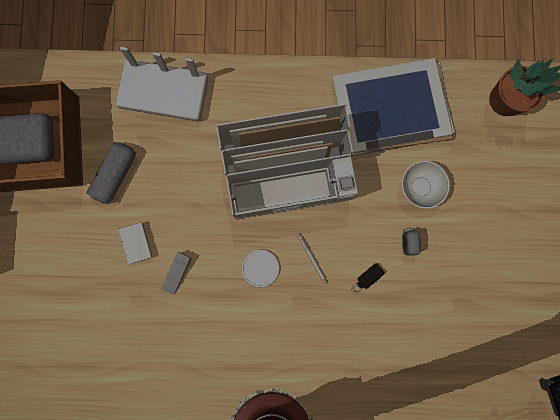

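The top view shows the organizer (about 220-357, 105-217), the button at (347,183), the fob at (371,276) with its ring at (357,288), the tape at (412,241) and the pen at (312,258). I'll zoom in for detail.

```bash
cat > h.py <<'E'
from workcell import *
import cv2, numpy as np
def shot(n,name,box=None,s=5):
    c=camera(n); im=c["img"][:,:,::-1].copy()
    if box: 
        x0,y0,x1,y1=box; im=cv2.resize(im[y0:y1,x0:x1],None,fx=s,fy=s,interpolation=cv2.INTER_CUBIC)
    im=cv2.convertScaleAbs(im,alpha=1.5,beta=10)
    cv2.imwrite(f"pics/{name}.png",im); return c
def ray(c,u,v):
    K=c["camera_matrix"];T=c["cam_to_world"]
    d=T[:3,:3]@np.array([(u-K[0,2])/K[0,0],-(v-K[1,2])/K[1,1],-1]); return T[:3,3],d
def at(c,u,v,z):
    o,d=ray(c,u,v); return o+d*(z-o[2])/d[2]
def proj(c,p):
    K=c["camera_matrix"];T=c["cam_to_world"]
    q=T[:3,:3].T@(np.asarray(p)-T[:3,3]); return np.array([K[0,2]-K[0,0]*q[0]/q[2],K[1,2]+K[1,1]*q[1]/q[2]])
E
python3 - <<'E'
from h import *
shot("top","t1",(210,95,370,215)); shot("top","t2",(290,205,440,305))
c=shot("side","s1",(180,120,340,240))
E
```

```text
(no output)
```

View pics/t1.png

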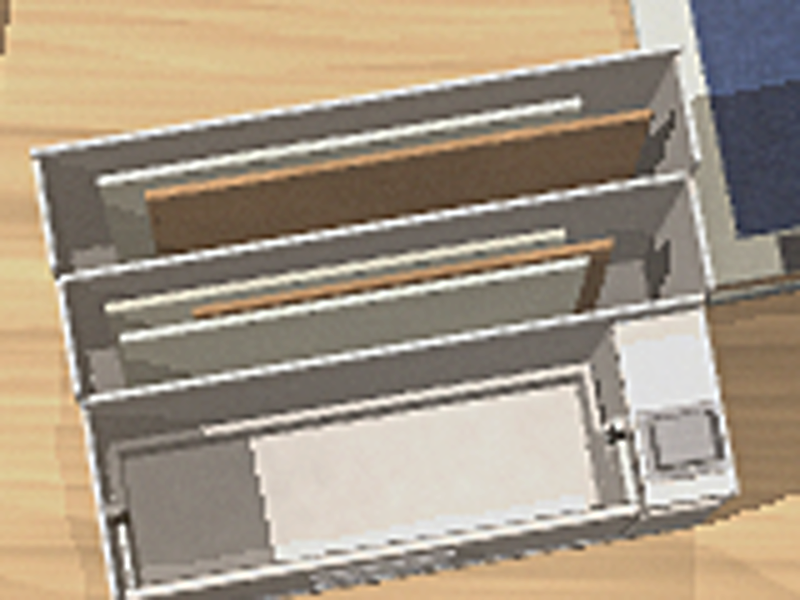

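View pics/t2.png

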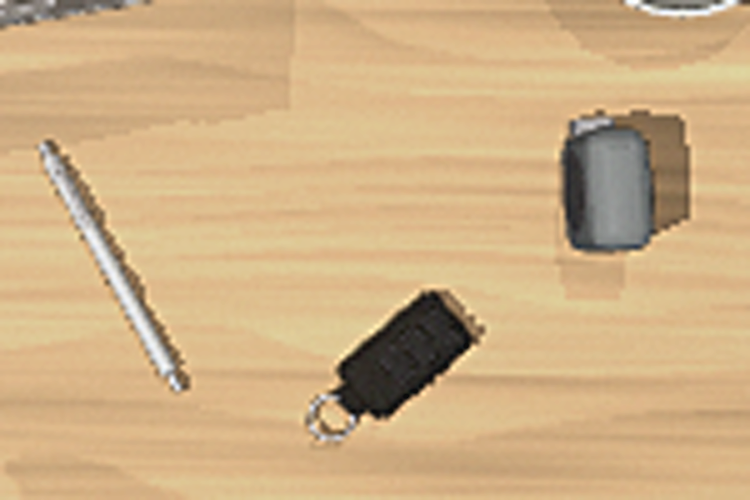

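View pics/s1.png

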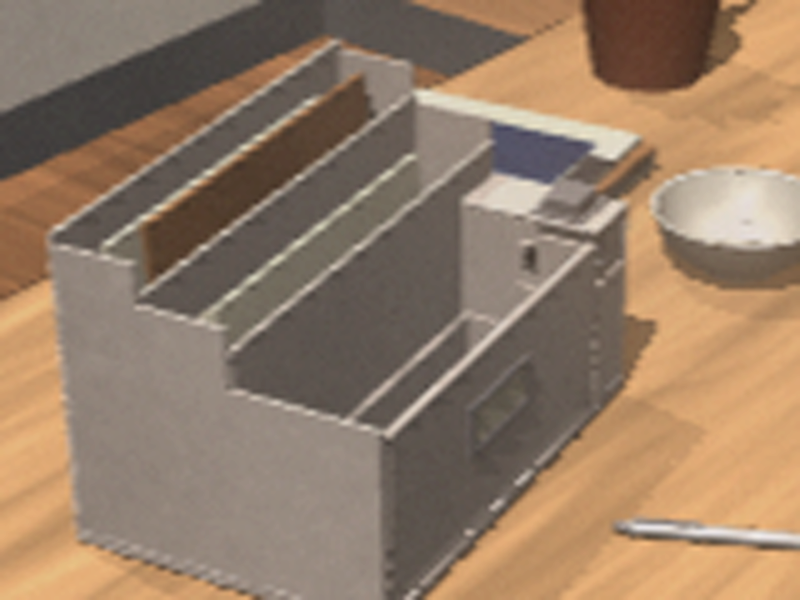

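Run:
```python
from h import *
from scipy.optimize import least_squares
t=camera("top");s=camera("side")
f=lambda X,Y,x0,y0:np.array([(X+.5)/5-.5+x0,(Y+.5)/5-.5+y0])
obs=[(t,f(735,493,210,95),(-.1,-.15,.132)),(t,f(686,440,210,95),(-.072,-.128,.144)),(t,f(36,152,210,95),(.1,.15,.2)),(t,f(680,50,210,95),(.1,-.15,.2)),
(t,f(85,402,210,95),(-.009,.15,.154)),(t,f(707,297,210,95),(-.009,-.15,.154)),
(s,f(627,205,180,120),(-.1,-.15,.132)),(s,f(570,196,180,120),(-.072,-.128,.144)),(s,f(78,540,180,120),(.1,.15,0)),(s,f(50,235,180,120),(.1,.15,.2)),(s,f(625,385,180,120),(-.1,-.15,0.0)),(s,f(335,42,180,120),(.1,-.15,.2))]
def w(q,p):
    c,n=np.cos(q[2]),np.sin(q[2]); return np.array([q[0]+c*p[0]-n*p[1],q[1]+n*p[0]+c*p[1],p[2]])
def res(q,ob=obs): return np.concatenate([proj(c,w(q,p))-uv for c,uv,p in ob])
for ob in(obs,obs[:6],obs[6:]):
    r=least_squares(res,[.65,0,0],loss="soft_l1",args=(ob,)); q=r.x; print(q.round(4),np.degrees(q[2])); print(res(q,ob).reshape(-1,2).round(1).tolist())
    print("button",w(q,(-.072,-.128,.144)).round(4))
print("btn direct",at(t,*f(686,440,210,95),.144))
g=lambda X,Y:f(X,Y,290,205)
im=t["img"][205:305,290:440].astype(int).sum(2)
m=(im<110).astype(np.uint8); n,l,st,ce=cv2.connectedComponentsWithStats(m)
for i in range(1,n):
    if st[i,4]>60: 
        ys,xs=np.where(l==i); print(st[i],ce[i]); rr=cv2.minAreaRect(np.c_[xs,ys].astype(np.float32)); print(rr)
for nm,P in dict(tl=(430,292),tr=(477,338),br=(382,418),bl=(338,375),ring=(332,416)).items(): print(nm,at(t,*g(*P),.012 if nm!='ring' else .004).round(4))
for nm,P in dict(pen1=(47,147),pen2=(182,384),tapeTL=(570,130),tapeBL=(570,245),tapeBR=(645,245)).items(): print(nm,at(t,*g(*P),.005 if 'pen' in nm else .05).round(4))
```

```text
[ 0.6578 -0.0282  0.1873] 10.728997549397503
[[0.2, -0.1], [-0.5, -0.4], [-1.9, -0.8], [-0.1, -1.7], [-2.2, 0.0], [0.1, -0.2], [1.2, -0.4], [1.1, -1.3], [0.9, 1.3], [0.4, -0.9], [0.3, 1.5], [1.3, -1.3]]
button [ 0.6109 -0.1674  0.144 ]
[ 0.6568 -0.0295  0.1864] 10.682711389114937
[[0.8, 0.3], [0.0, 0.1], [-1.3, -0.4], [0.5, -1.2], [-1.6, 0.4], [0.7, 0.3]]
button [ 0.6098 -0.1687  0.144 ]
[ 0.6584 -0.0254  0.1938] 11.102686146200842
[[0.3, -0.3], [0.2, -1.2], [0.2, 1.8], [-0.4, -0.4], [-0.6, 1.7], [0.2, -1.0]]
button [ 0.6124 -0.1648  0.144 ]
btn direct [ 0.61010317 -0.16855684  0.144     ]
[ 66  58  29  26 379] [79.94986807 71.2348285 ]
((79.42622375488281, 71.81147766113281), (14.340131759643555, 28.55222511291504), 50.19443130493164)
tl [ 0.4247 -0.2633  0.012 ]
tr [ 0.4016 -0.2873  0.012 ]
br [ 0.3603 -0.2382  0.012 ]
bl [ 0.3818 -0.2157  0.012 ]
ring [ 0.3607 -0.214   0.004 ]
pen1 [ 0.4967 -0.066   0.005 ]
pen2 [ 0.376  -0.1365  0.005 ]
tapeTL [ 0.5064 -0.3265  0.05  ]
tapeBL [ 0.4487 -0.3258  0.05  ]
tapeBR [ 0.4492 -0.3636  0.05  ]
```

Run:
```python
from h import *
from scipy.spatial.transform import Rotation as R
s=sense(); M=R.from_rotvec(s["ee_rot"]).as_matrix(); print(M.round(3)); 
print("jaw az",np.degrees(np.arctan2(M[1,2],M[0,2])), "d btn",np.array([.611,-.1675,.144+.019])-s["tcp_pos"], s["t"], s["joint_pos"][6])
```

```text
[[-0.     0.955  0.295]
 [ 0.001  0.295 -0.955]
 [-1.     0.    -0.001]]
jaw az -72.81761584547448 d btn [ 0.41904621  0.45332001 -0.07437989] 0.35 -0.04040230046050412
```

Request:
apply_moves --pt "0.03 0.032 0" --pt "0.06 0.065 0" --pt "0.09 0.097 0" --pt "0.12 0.13 0" --pt "0.15 0.162 0" --pt "0.18 0.195 0" --pt "0.21 0.227 0" --pt "0.24 0.26 0" --pt "0.27 0.292 0" --pt "0.3 0.325 0" --pt "0.33 0.357 0" --pt "0.36 0.39 0" --pt "0.39 0.422 -0.01" --pt "0.419 0.453 -0.025" --pt "0.419 0.453 -0.044" --pt "0.419 0.453 -0.044" --pt "0.419 0.453 -0.044" --roll '[-0.01, -0.02, -0.03, -0.04, -0.05, -0.06, -0.07, -0.08, -0.09, -0.1, -0.11, -0.113, -0.113, -0.113, -0.113, -0.113, -0.113]' --grip 0 --newtons 10

```text
t: 2.05
tcp_pos: [0.6103, -0.1691, 0.1934]
ee_rot: [1.071, 1.292, -1.073]
contact_force: [-0.1, -0.6, -0.0]
opening: 0.008
```

Run:
```python
from h import *
s=sense();print(s["tcp_pos"],s["contact_force"],s["opening"])
shot("side","s2",(200,60,360,180)); shot("top","t3",(270,95,430,215))
```

```text
[ 0.61032399 -0.16912731  0.19338226] [-0.0906972  -0.61881204 -0.00251809] 0.008139969828527837
```

View pics/s2.png

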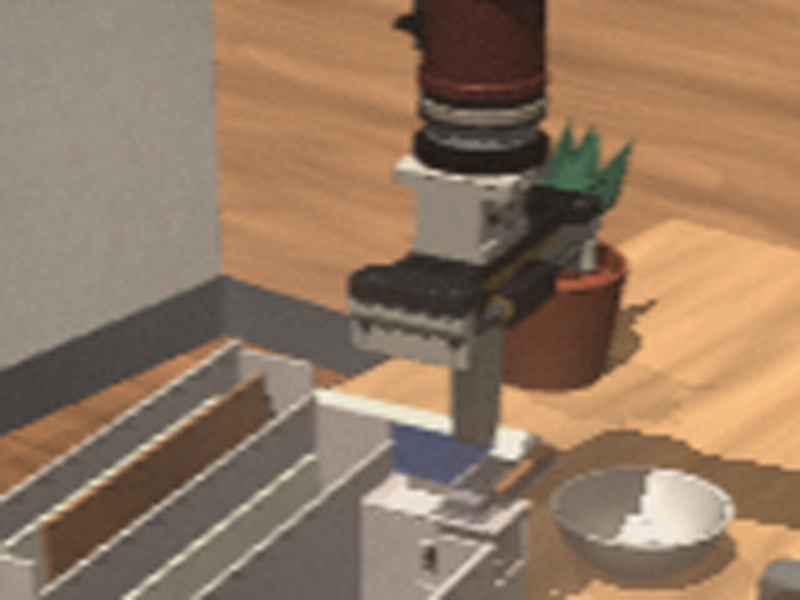

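View pics/t3.png

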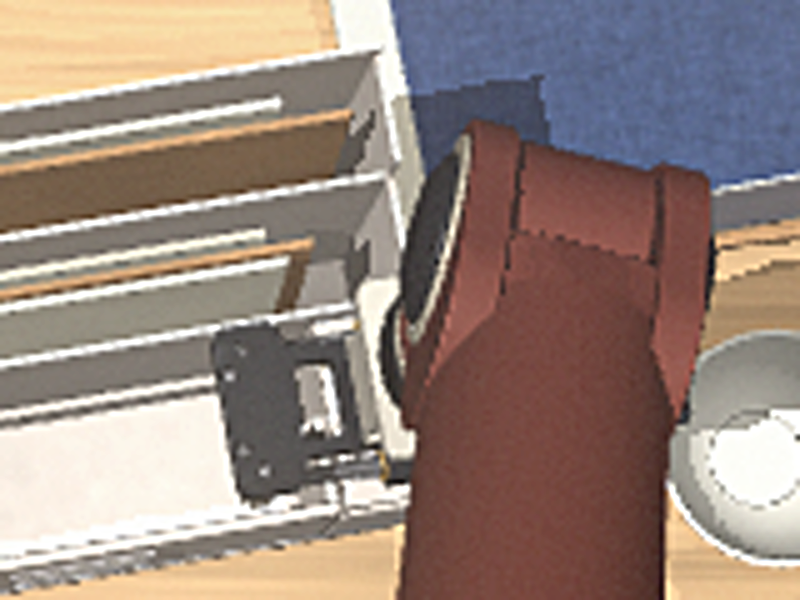

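Request:
apply_moves --pt "0 0.001 -0.014" --pt "0 0.001 -0.027" --pt "0 0.001 -0.029" --pt "0 0.001 -0.031" --pt "0 0.001 -0.032" --pt "0 0.001 -0.033" --pt "0 0.001 -0.034" --pt "0 0.001 -0.034" --roll '[0, 0, 0, 0, 0, 0, 0, 0]'

```text
t: 2.95
tcp_pos: [0.6107, -0.1693, 0.1612]
ee_rot: [1.072, 1.288, -1.072]
contact_force: [-2.0, -0.8, 4.3]
opening: 0.004
```

Request:
apply_moves --pt "0 0 -0.001" --pt "0 0 -0.002" --pt "0 0 -0.003" --pt "0 0 -0.004" --pt "0 0 -0.004" --roll '[0, 0, 0, 0, 0]'

```text
t: 3.45
tcp_pos: [0.611, -0.1692, 0.1575]
ee_rot: [1.072, 1.288, -1.072]
contact_force: [-0.3, 0.1, 5.6]
opening: 0.004
```

Run:
```python
from h import *
shot("side","s3",(200,60,360,180));
```

```text
(no output)
```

View pics/s3.png

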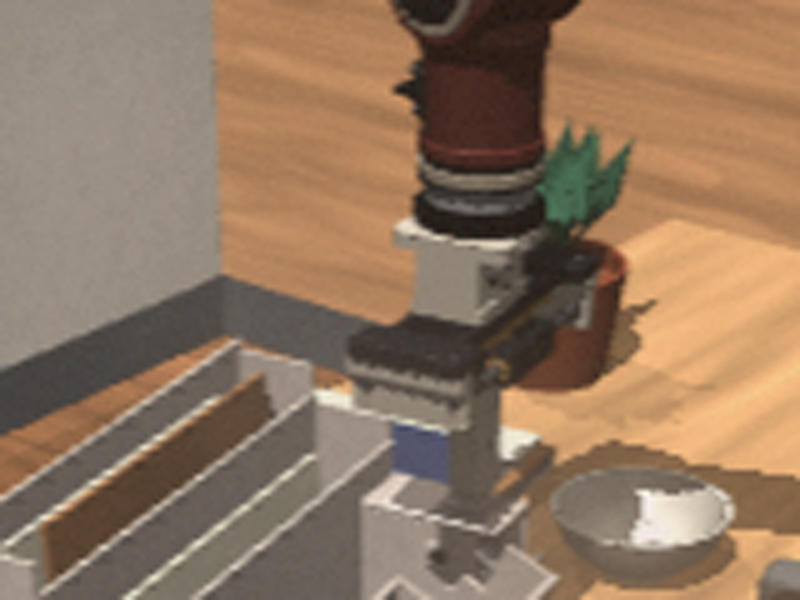

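Request:
apply_moves --pt "0 0 0.02" --pt "0 0 0.045" --pt "-0.04 -0.013 0.045" --pt "-0.08 -0.026 0.03" --pt "-0.12 -0.039 0.01" --pt "-0.16 -0.053 -0.01" --pt "-0.2 -0.066 -0.03" --pt "-0.2255 -0.0743 -0.05" --pt "-0.2255 -0.0743 -0.08" --pt "-0.2255 -0.0743 -0.09" --pt "-0.2255 -0.0743 -0.09" --roll '[0, 0, -0.13, -0.26, -0.39, -0.52, -0.65, -0.78, -0.91, -1.047, -1.047]' --grip 0.06

```text
t: 4.6
tcp_pos: [0.385, -0.2429, 0.0659]
ee_rot: [1.807, 0.668, -1.814]
contact_force: [-0.9, 0.1, -0.5]
opening: 0.643
```

Run:
```python
from h import *
s=sense();print(s["joint_pos"])
shot("side","s4",(310,130,430,230),6); shot("top","t4",(200,110,400,310),3)
```

```text
[ 0.38268381  0.61036703  0.19066298  2.14762662 -0.27003415  0.40693549
 -1.64515753]
```

View pics/s4.png

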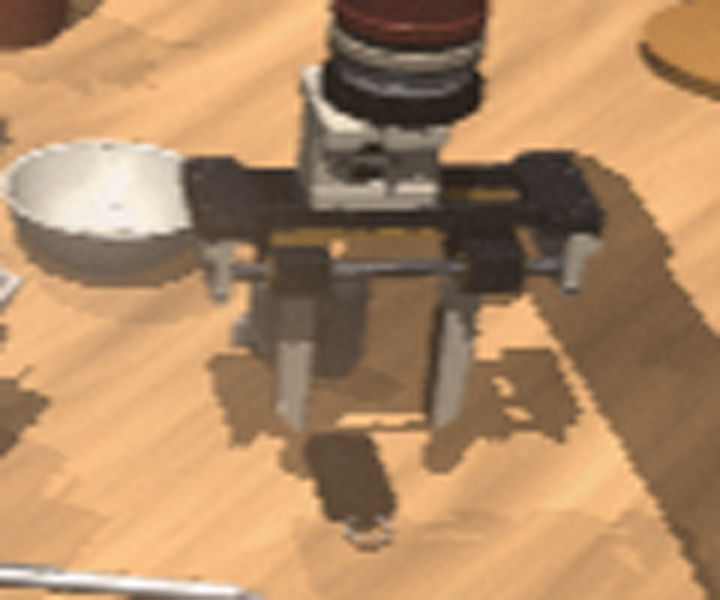

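View pics/t4.png

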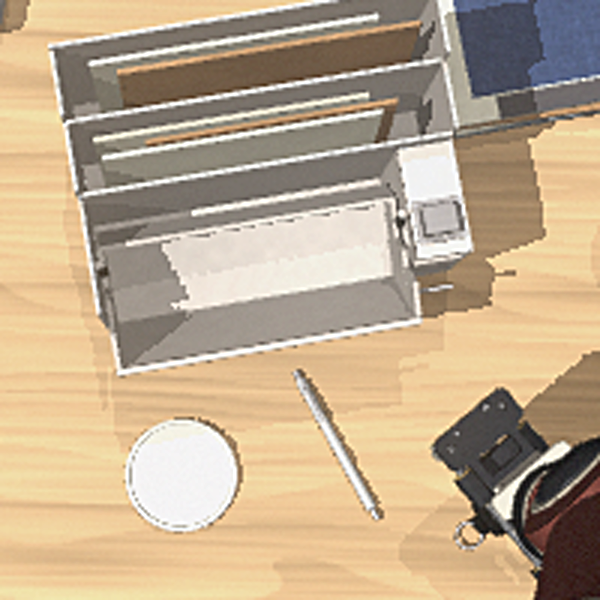

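The bin is open (rim from (120,372) to (418,322) in the top crop) and the fingers straddle the fob, whose ring is free at (468,533). I'll descend and grip.

Request:
apply_moves --pt "0 -0.001 -0.02" --pt "0 -0.001 -0.035" --pt "0 -0.001 -0.041" --pt "0 -0.001 -0.041" --roll '[0, 0, 0, 0]'

```text
t: 5.1
tcp_pos: [0.3864, -0.2444, 0.0265]
ee_rot: [1.806, 0.669, -1.807]
contact_force: [0.5, 0.1, 0.1]
opening: 0.641
```

Request:
apply_moves --pt "0 0 0" --pt "0 0 0" --pt "0 0 0" --pt "0 0 0" --pt "0 0 0" --pt "0 0 0" --roll '[0, 0, 0, 0, 0, 0]' --grip 0.02 --newtons 10

```text
t: 5.7
tcp_pos: [0.3869, -0.2445, 0.027]
ee_rot: [1.806, 0.669, -1.806]
contact_force: [0.1, 0.6, 6.3]
opening: 0.388
```

Request:
apply_moves --pt "0 0 0.01" --pt "0 0 0.03" --pt "0 0 0.06" --pt "0 0 0.09" --pt "0 0 0.09" --roll '[0, 0, 0, 0, 0]'

```text
t: 6.2
tcp_pos: [0.3886, -0.2458, 0.1203]
ee_rot: [1.809, 0.662, -1.799]
contact_force: [0.5, -0.5, 0.1]
opening: 0.385
```

Run:
```python
from h import *
shot("side","s5",(310,100,430,200),6); shot("top","t5",(310,190,430,290),6)
```

```text
(no output)
```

View pics/s5.png

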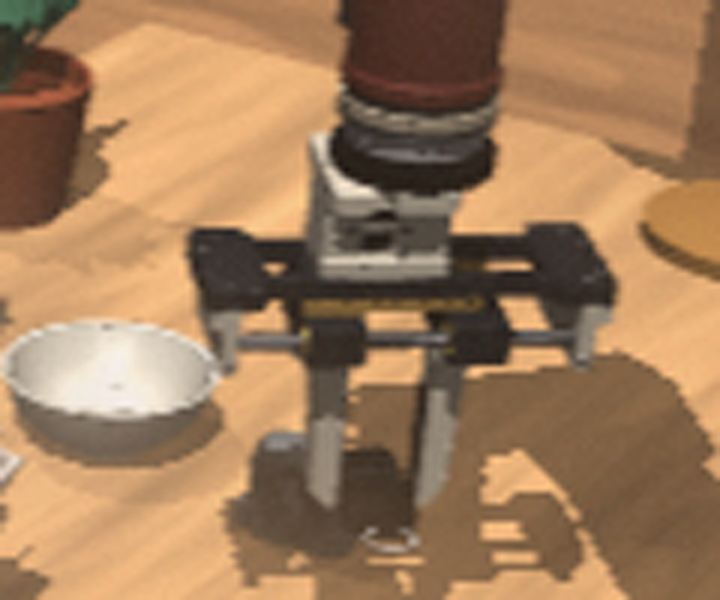

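View pics/t5.png

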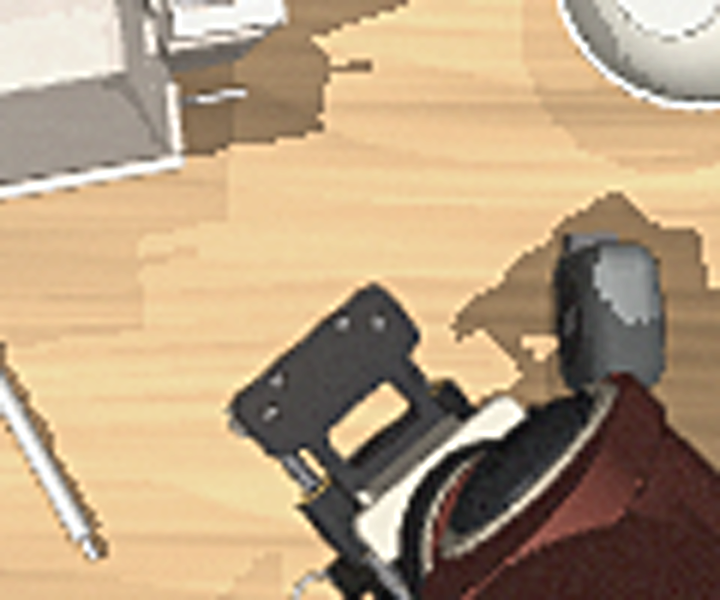

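Request:
apply_moves --pt "0 0 0.03" --pt "0.016 0.022 0.045" --pt "0.035 0.05 0.045" --pt "0.056 0.08 0.045" --pt "0.078 0.11 0.045" --pt "0.1 0.14 0.045" --pt "0.125 0.17 0.045" --pt "0.145 0.2 0.045" --pt "0.1617 0.2175 0.045" --pt "0.1617 0.2175 0.038" --pt "0.1617 0.2175 0.03" --pt "0.1617 0.2175 0.03" --roll '[0, 0.12, 0.24, 0.36, 0.48, 0.6, 0.72, 0.84, 0.95, 1.047, 1.047, 1.047]'

```text
t: 7.5
tcp_pos: [0.5463, -0.0276, 0.1449]
ee_rot: [1.07, 1.293, -1.072]
contact_force: [-0.1, -0.2, 0.4]
opening: 0.389
```

```bash
cat >> h.py <<'E'
Q=(0.6572,-0.0285,0.187)
def org(p):
    d=np.array(p[:2])-Q[:2]; c,n=np.cos(Q[2]),np.sin(Q[2]); return np.array([c*d[0]+n*d[1],-n*d[0]+c*d[1],p[2]]).round(4)
def wor(p):
    c,n=np.cos(Q[2]),np.sin(Q[2]); return np.array([Q[0]+c*p[0]-n*p[1],Q[1]+n*p[0]+c*p[1],p[2]])
def yaw(s):
    from scipy.spatial.transform import Rotation as R
    M=R.from_rotvec(s["ee_rot"]).as_matrix(); return np.degrees(np.arctan2(M[1,2],M[0,2])), M[2,0]
E
python3 - <<'E'
from h import *
s=sense();print(org(s["tcp_pos"]),yaw(s),s["opening"])
shot("side","s6",(190,60,310,160),6); t=shot("top","t6",(210,95,370,215)); side=camera("side")
# rim ends fit, open
f=lambda X,Y,x0,y0,k:np.array([(X+.5)/k-.5+x0,(Y+.5)/k-.5+y0])
for P in((120,372),(418,322)): print(org(at(t,*f(*P,200,110,3),.114)))
E
```

```text
[-0.1088  0.0215  0.1449] (np.float64(-79.33487903410335), np.float64(-0.9999984924650874)) 0.38876072549617274
[-0.1456  0.1394  0.114 ]
[-0.1467 -0.1005  0.114 ]
```

View pics/s6.png

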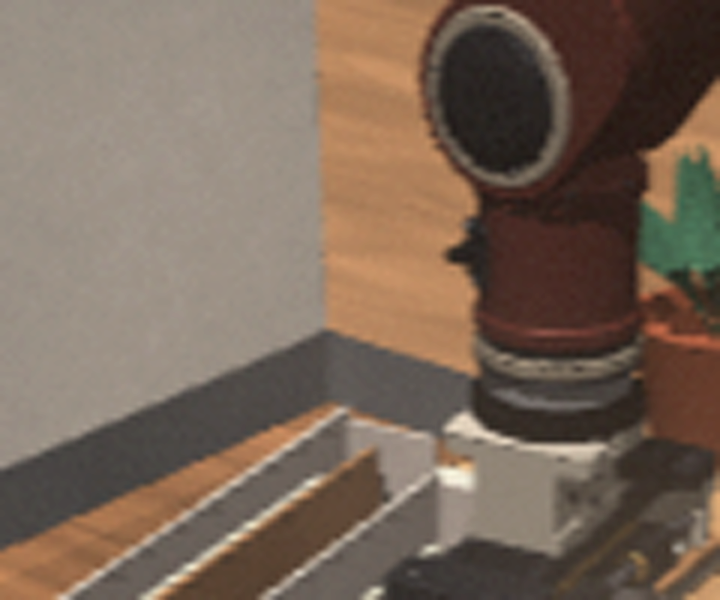

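View pics/t6.png

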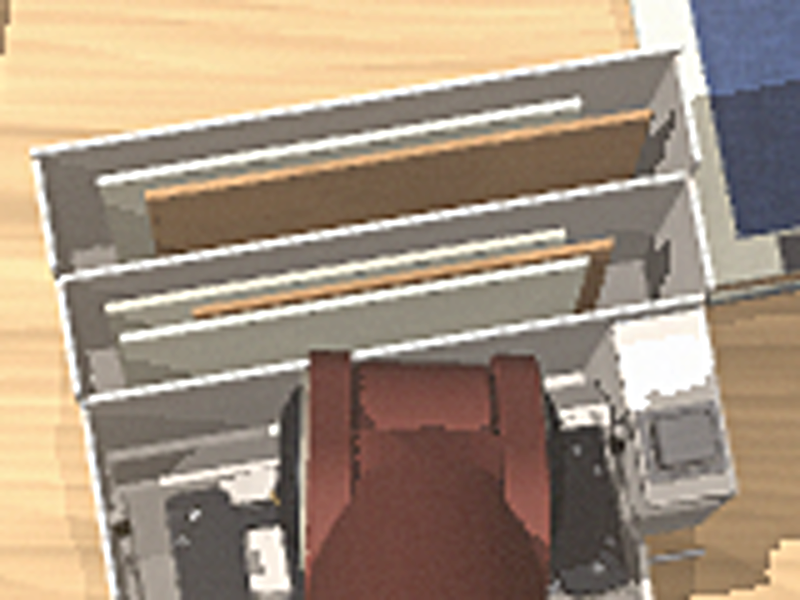

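Run:
```python
from h import *
s=sense();print(s["tcp_pos"])
shot("side","s7",(220,120,340,220),6)
```

```text
[ 0.54796822 -0.02771489  0.14704903]
```

View pics/s7.png

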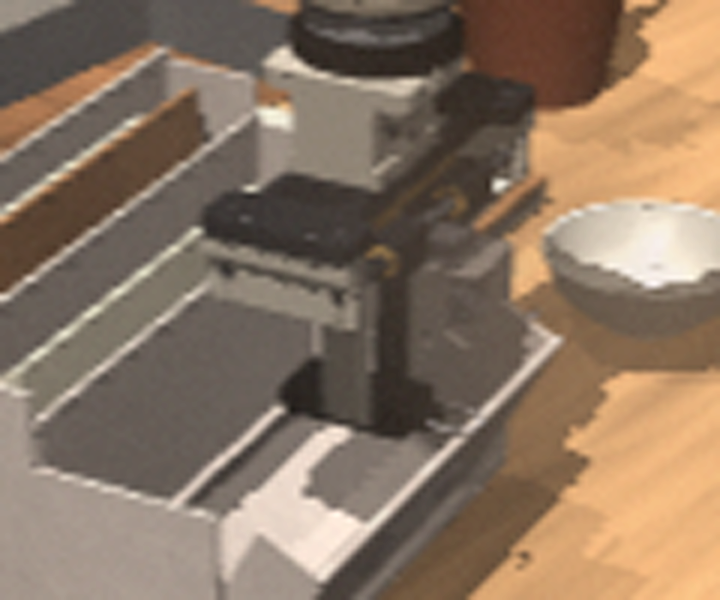

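Request:
apply_moves --pt "0 0 -0.004" --pt "0 0 -0.008" --pt "0 0 -0.012" --pt "0 0 -0.016" --pt "0 0 -0.018" --pt "0 0 -0.02" --pt "0 0 -0.022" --pt "0 0 -0.024" --pt "0 0 -0.026" --pt "0 0 -0.026" --roll '[0, 0, 0, 0, 0, 0, 0, 0, 0, 0]' --newtons 6

```text
t: 8.7
tcp_pos: [0.549, -0.0275, 0.1214]
ee_rot: [1.072, 1.288, -1.066]
contact_force: [2.4, -0.4, -0.1]
opening: 0.386
```

Run:
```python
from h import *
s=sense();print(s["tcp_pos"],org(s["tcp_pos"]))
shot("side","s8",(220,120,340,220),6)
```

```text
[ 0.5489589  -0.02746123  0.12139561] [-0.1062  0.0211  0.1214]
```

View pics/s8.png

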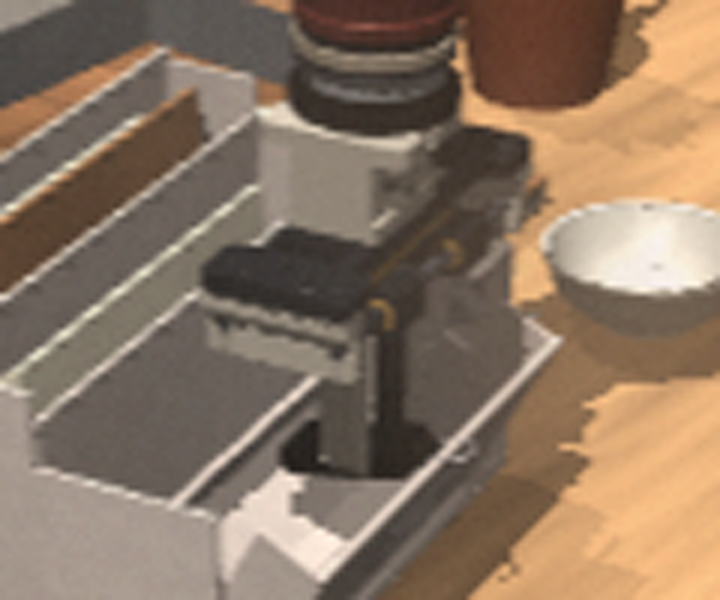

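Request:
apply_moves --pt "0.004 0.001 0" --pt "0.007 0.0013 -0.005" --pt "0.01 0.002 -0.01" --pt "0.013 0.0025 -0.015" --pt "0.016 0.003 -0.02" --pt "0.019 0.0036 -0.024" --pt "0.021 0.004 -0.027" --pt "0.023 0.0044 -0.03" --pt "0.023 0.0044 -0.03" --roll '[0, 0, 0, 0, 0, 0, 0, 0, 0]'

```text
t: 9.65
tcp_pos: [0.572, -0.0229, 0.0911]
ee_rot: [1.072, 1.288, -1.067]
contact_force: [-0.4, 0.1, -1.1]
opening: 0.388
```

Run:
```python
from h import *
s=sense();print(s["tcp_pos"],org(s["tcp_pos"]),s["contact_force"])
shot("side","s9",(220,120,340,220),6)
```

```text
[ 0.57197769 -0.02294947  0.09105901] [-0.0827  0.0213  0.0911] [-0.35606964  0.09366582 -1.09650928]
```

View pics/s9.png

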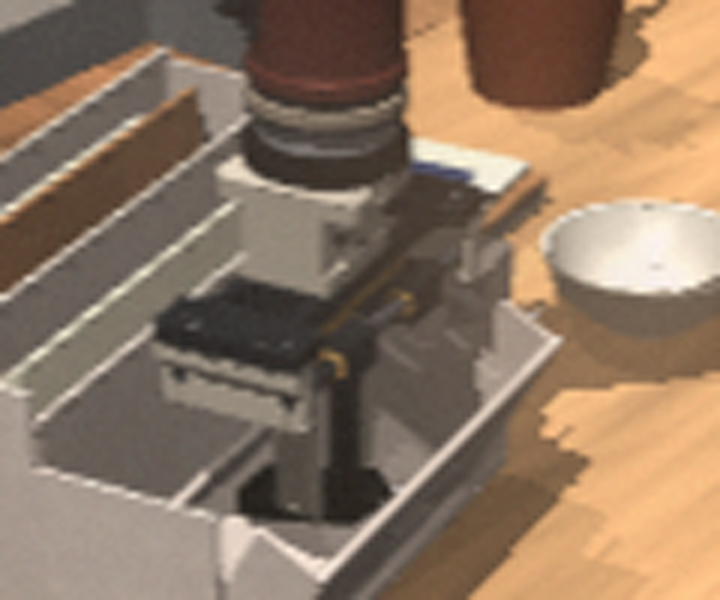

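Request:
apply_moves --pt "0 0 -0.002" --pt "0 0 -0.004" --pt "0 0 -0.006" --pt "0 0 -0.008" --pt "0 0 -0.008" --roll '[0, 0, 0, 0, 0]' --newtons 5

```text
t: 10.2
tcp_pos: [0.5713, -0.0233, 0.0837]
ee_rot: [1.072, 1.289, -1.068]
contact_force: [-2.1, -0.7, 4.3]
opening: 0.39
```

Request:
apply_moves --pt "0 0 0" --pt "-0.001 0 -0.002" --pt "-0.002 0 -0.004" --pt "-0.003 -0.001 -0.006" --pt "-0.003 -0.001 -0.006" --roll '[0, 0, 0, 0, 0]' --newtons 3

```text
t: 10.7
tcp_pos: [0.5703, -0.0235, 0.0782]
ee_rot: [1.074, 1.286, -1.064]
contact_force: [2.0, 1.0, 3.1]
opening: 0.388
```

Run:
```python
from h import *
s=sense();print(s["tcp_pos"],org(s["tcp_pos"]),s["contact_force"])
shot("side","s10",(220,120,340,220),6)
```

```text
[ 0.57030426 -0.02348114  0.07816169] [-0.0844  0.0211  0.0782] [1.95778368 0.99493165 3.08655721]
```

View pics/s10.png

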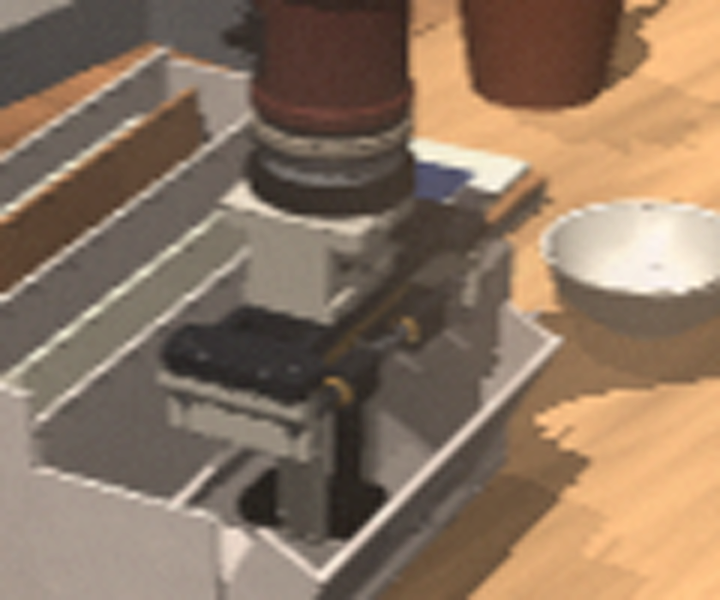

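Request:
apply_moves --pt "0 0 0" --pt "0 0 0" --pt "0 0 0" --pt "0 0 0" --roll '[0, 0, 0, 0]' --grip 0.05

```text
t: 11.15
tcp_pos: [0.5696, -0.0237, 0.0777]
ee_rot: [1.073, 1.287, -1.065]
contact_force: [-0.2, 0.2, -0.1]
opening: 0.535
```

Run:
```python
from h import *
s=sense();print(s["tcp_pos"],org(s["tcp_pos"]),s["contact_force"])
shot("side","s11",(220,120,340,220),6)
```

```text
[ 0.56960206 -0.02374669  0.07769841] [-0.0852  0.021   0.0777] [-0.16791308  0.16708459 -0.12823953]
```

View pics/s11.png

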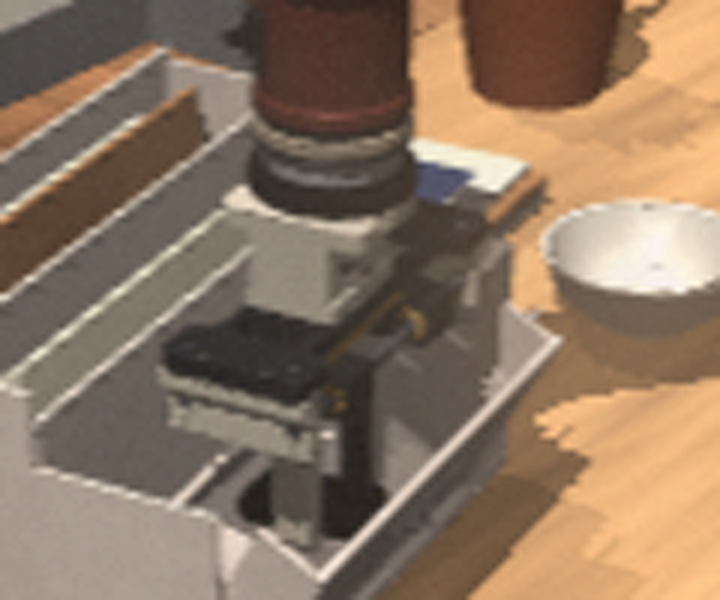

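Request:
apply_moves --pt "0 0 0.01" --pt "0 0 0.03" --pt "0 0 0.07" --pt "0 0 0.11" --pt "-0.04 -0.008 0.12" --pt "-0.08 -0.015 0.12" --pt "-0.11 -0.021 0.12" --pt "-0.11 -0.021 0.12" --roll '[0, 0, 0, 0, 0, 0, 0, 0]'

```text
t: 12.0
tcp_pos: [0.4551, -0.0459, 0.1985]
ee_rot: [1.073, 1.288, -1.07]
contact_force: [0.9, 0.0, -0.4]
opening: 0.537
```

Run:
```python
from h import *
s=sense();print(s["tcp_pos"],org(s["tcp_pos"]),s["contact_force"])
shot("side","s12",(200,120,320,220),6); shot("top","t12",(210,125,370,245))
```

```text
[ 0.45505517 -0.04591594  0.19848878] [-0.2019  0.0205  0.1985] [ 0.93205307  0.04071188 -0.37513552]
```

View pics/s12.png

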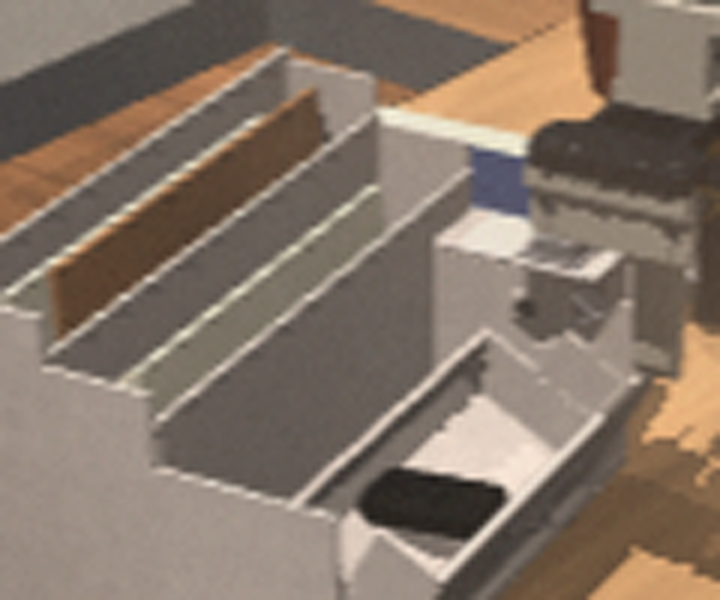

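View pics/t12.png

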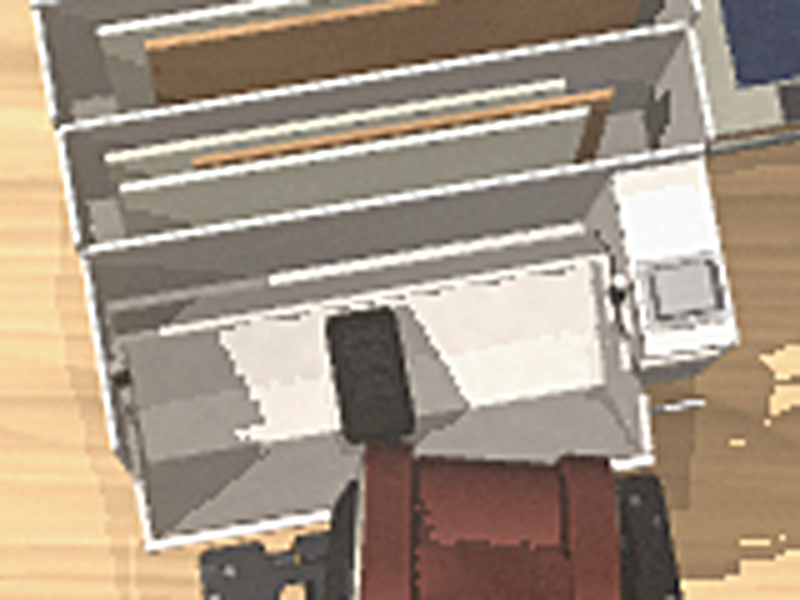

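The fob is lying in the open bin (top crop 330-413, 310-440). Next I'll shut the fingers and lower them in front of the panel to push it.

Request:
apply_moves --pt "0 0 -0.03" --pt "0 0 -0.06" --pt "0 0 -0.0815" --pt "0.01 0.002 -0.0815" --pt "0.02 0.004 -0.0815" --pt "0.03 0.006 -0.0815" --pt "0.03 0.006 -0.0815" --roll '[0, 0, 0, 0, 0, 0, 0]' --grip 0 --newtons 15

```text
t: 12.8
tcp_pos: [0.4936, -0.0382, 0.1186]
ee_rot: [1.076, 1.281, -1.059]
contact_force: [0.1, 0.7, -0.1]
opening: 0.017
```

Run:
```python
from h import *
s=sense();print(s["tcp_pos"],org(s["tcp_pos"]),s["contact_force"],yaw(s))
shot("side","s13",(220,120,340,220),6)
```

```text
[ 0.49360407 -0.03815231  0.11857445] [-0.1625  0.0209  0.1186] [ 0.07134035  0.723642   -0.14270512] (np.float64(-79.2181147726927), np.float64(-0.9998877489600116))
```

View pics/s13.png

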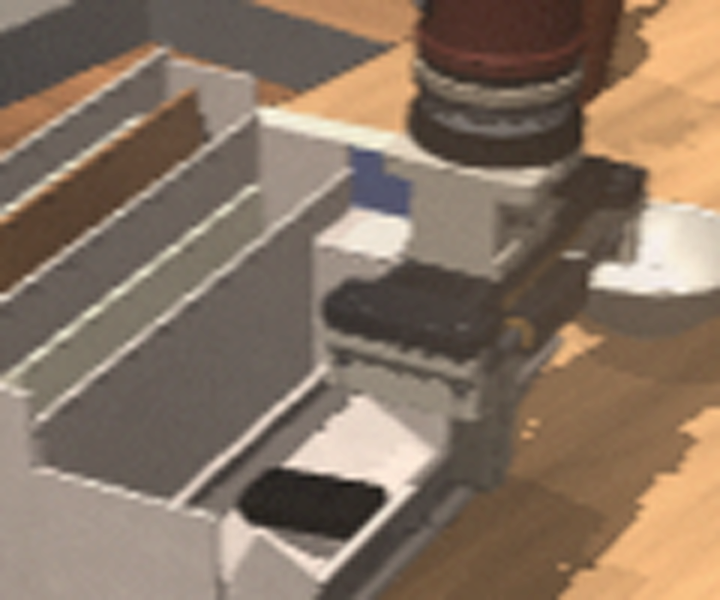

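Request:
apply_moves --pt "0.003 0.0006 0" --pt "0.006 0.001 0" --pt "0.009 0.0017 0" --pt "0.012 0.0023 0" --pt "0.015 0.0028 0" --pt "0.018 0.0034 0" --pt "0.021 0.004 0" --pt "0.024 0.0045 0" --pt "0.027 0.005 0" --pt "0.03 0.0057 0" --pt "0.033 0.0062 0" --pt "0.036 0.0068 0" --pt "0.038 0.0072 0" --pt "0.038 0.0072 0" --roll '[0, 0, 0, 0, 0, 0, 0, 0, 0, 0, 0, 0, 0, 0]'

```text
t: 14.25
tcp_pos: [0.5272, -0.0319, 0.118]
ee_rot: [1.073, 1.287, -1.066]
contact_force: [-6.2, -1.6, 3.7]
opening: 0.006
```

Run:
```python
from h import *
s=sense();print(s["tcp_pos"],org(s["tcp_pos"]),s["contact_force"],yaw(s))
shot("side","s14",(220,120,340,220),6)
```

```text
[ 0.52717599 -0.03194251  0.1179952 ] [-0.1284  0.0208  0.118 ] [-6.15828814 -1.61089419  3.7153361 ] (np.float64(-79.28156513282487), np.float64(-0.9999807036839745))
```

View pics/s14.png

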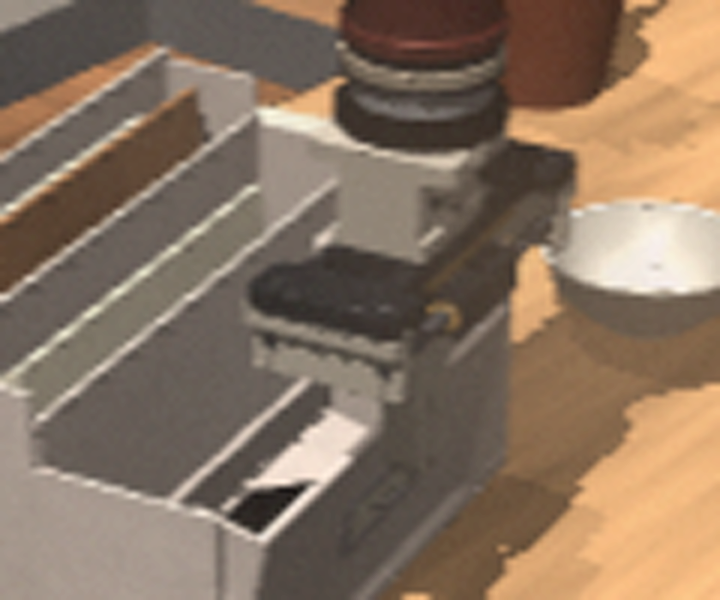

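Request:
apply_moves --pt "0.002 0.0004 0" --pt "0.004 0.0008 0" --pt "0.006 0.001 0" --pt "0.008 0.0015 0" --pt "0.01 0.002 0" --pt "0.01 0.002 0" --roll '[0, 0, 0, 0, 0, 0]'

```text
t: 14.9
tcp_pos: [0.5352, -0.0305, 0.1179]
ee_rot: [1.071, 1.29, -1.07]
contact_force: [-4.7, -0.9, 3.8]
opening: 0.004
```

Request:
apply_moves --pt "0.002 0.0004 0" --pt "0.004 0.0008 0" --pt "0.006 0.0011 0" --pt "0.007 0.0013 0" --pt "0.008 0.0015 0" --pt "0.009 0.0017 0" --pt "0.009 0.0017 0" --roll '[0, 0, 0, 0, 0, 0, 0]'

```text
t: 15.6
tcp_pos: [0.5407, -0.0295, 0.1176]
ee_rot: [1.067, 1.295, -1.076]
contact_force: [-8.3, -0.9, 6.5]
opening: 0.008
```

Request:
apply_moves --pt "0.003 0.0006 0.001" --pt "0.005 0.001 0.002" --pt "0.006 0.0011 0.002" --pt "0.007 0.0013 0.002" --pt "0.008 0.0015 0.002" --pt "0.009 0.0017 0.002" --pt "0.009 0.0017 0.002" --roll '[0, 0, 0, 0, 0, 0, 0]'

```text
t: 16.3
tcp_pos: [0.5432, -0.029, 0.1181]
ee_rot: [1.061, 1.306, -1.088]
contact_force: [-10.7, -1.9, 4.9]
opening: 0.006
```

Request:
apply_moves --pt "0.005 0.001 0.001" --pt "0.007 0.0013 0.002" --pt "0.008 0.0015 0.002" --pt "0.009 0.0017 0.002" --pt "0.01 0.0019 0.002" --pt "0.011 0.0021 0.002" --pt "0.011 0.0021 0.002" --roll '[0, 0, 0, 0, 0, 0, 0]'

```text
t: 17.0
tcp_pos: [0.547, -0.0283, 0.1185]
ee_rot: [1.053, 1.318, -1.1]
contact_force: [-11.7, -1.4, 5.7]
opening: 0.004
```

Run:
```python
from h import *
s=sense();print(s["tcp_pos"],org(s["tcp_pos"]),s["contact_force"],yaw(s))
shot("side","s15",(220,120,340,220),6)
```

```text
[ 0.54696386 -0.02826429  0.11848996] [-0.1083  0.0207  0.1185] [-11.65217341  -1.40381987   5.69880674] (np.float64(-79.46878293759517), np.float64(-0.9992578637844463))
```

View pics/s15.png

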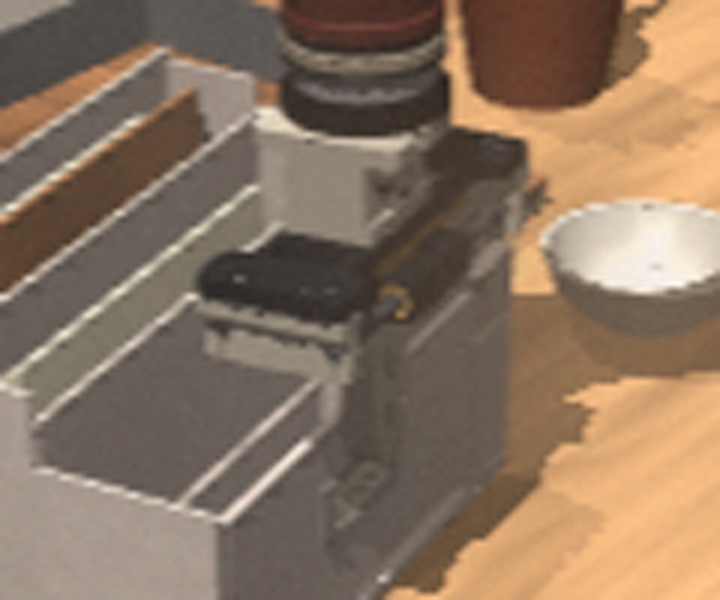

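Request:
apply_moves --pt "0.008 0.0015 0.001" --pt "0.01 0.0019 0.001" --pt "0.011 0.0021 0.001" --pt "0.012 0.0023 0.001" --pt "0.013 0.0024 0.001" --pt "0.013 0.0024 0.001" --roll '[0, 0, 0, 0, 0, 0]'

```text
t: 17.65
tcp_pos: [0.5488, -0.0279, 0.1186]
ee_rot: [1.042, 1.336, -1.12]
contact_force: [-18.4, -2.8, 15.1]
opening: 0.002
```

Run:
```python
from h import *
s=sense();print(s["tcp_pos"],org(s["tcp_pos"]),s["contact_force"],yaw(s))
shot("side","s16",(220,120,340,220),6); shot("top","t16",(210,95,370,215))
```

```text
[ 0.54877936 -0.02786826  0.11862136] [-0.1064  0.0208  0.1186] [-18.44164641  -2.83088805  15.09805126] (np.float64(-79.56355043854019), np.float64(-0.9979335530819072))
```

View pics/s16.png

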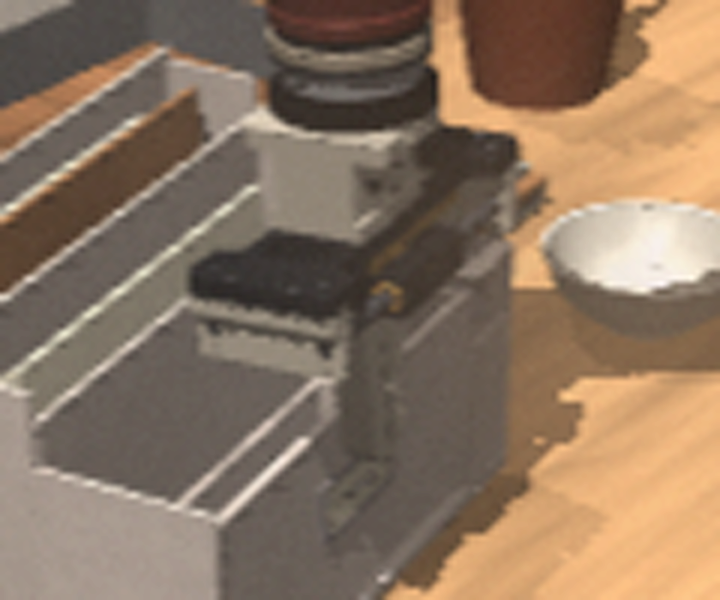

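View pics/t16.png

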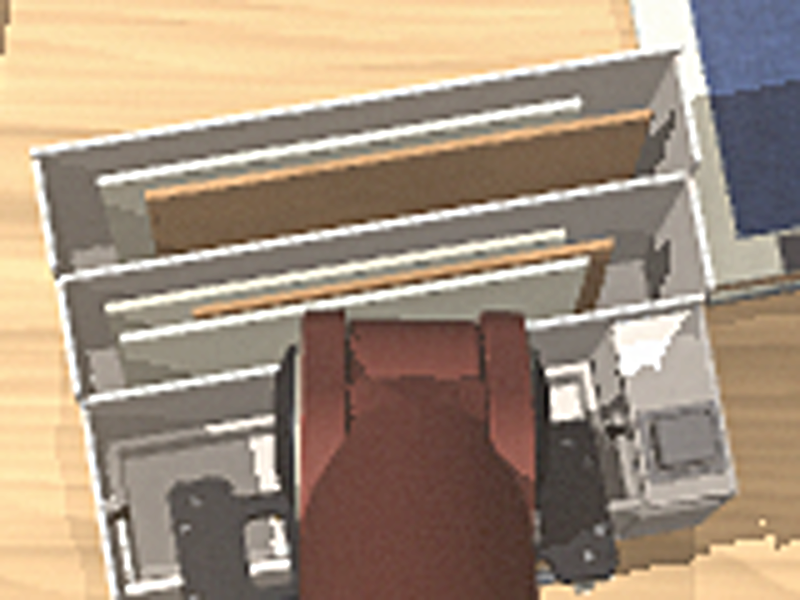

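Request:
apply_moves --pt "-0.001 0 0.001" --pt "-0.004 -0.001 0.001" --pt "-0.008 -0.002 0.001" --pt "-0.016 -0.003 0.001" --pt "-0.03 -0.006 0.001" --pt "-0.06 -0.011 0.001" --pt "-0.09 -0.017 0.02" --pt "-0.09 -0.017 0.06" --pt "-0.09 -0.05 0.1" --pt "-0.09 -0.09 0.11" --pt "-0.09 -0.13 0.11" --pt "-0.09 -0.17 0.11" --pt "-0.09 -0.21 0.11" --pt "-0.09 -0.25 0.11" --pt "-0.09 -0.25 0.11" --pt "-0.09 -0.25 0.11" --roll '[0, 0, 0, 0, 0, 0, 0, 0, 0, 0, 0, 0, 0, 0, 0, 0]'

```text
t: 19.35
tcp_pos: [0.4586, -0.2786, 0.2284]
ee_rot: [1.044, 1.335, -1.121]
contact_force: [-0.2, 0.2, -1.0]
opening: 0.004
```

Run:
```python
from h import *
s=sense();print(s["t"],s["tcp_pos"],s["contact_force"])
shot("side","s17",(180,120,340,240)); shot("top","t17",(210,110,370,230)); shot("top","tfull"); shot("side","sfull")
```

```text
19.35 [ 0.45858323 -0.27860585  0.22836964] [-0.24799802  0.1525048  -0.97298718]
```

View pics/s17.png

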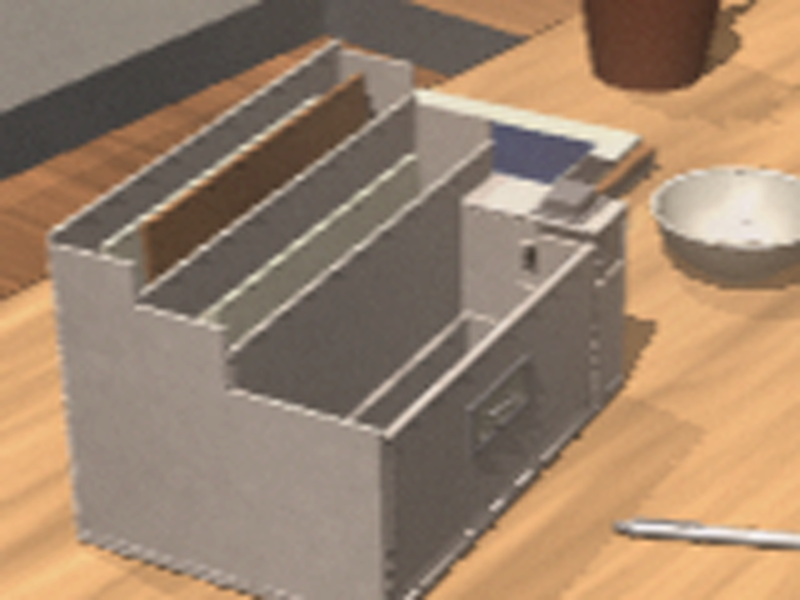

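View pics/t17.png

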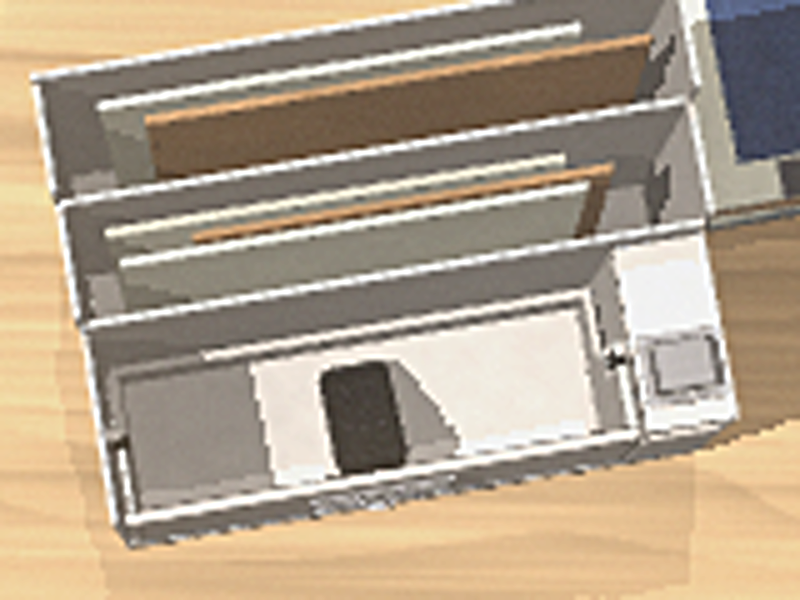

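View pics/tfull.png

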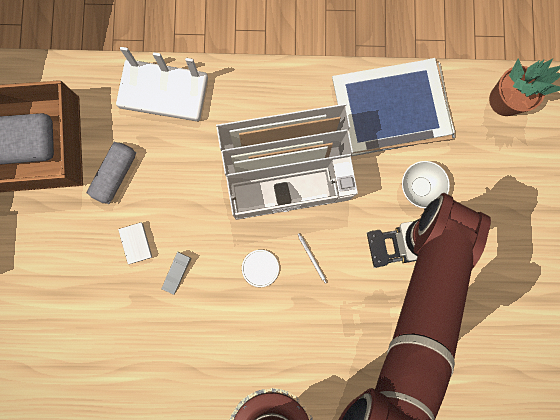

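The bin is shut flush, with its rim back at its first place in both views. The fob is inside it (top crop 320-405, 360-475), and the things I can see lie where they did.

Run:
```python
from workcell import *
print(sign_off())
```

```text
the job is handed in; nothing more can be done
None
```

The fob is in the bin and the bin is shut and holding. I handed the job in at about 20 s of the 72 s allowed.

- **Button:** I pressed it about 5.5 mm with 5.6 N, and the bin sprang open.
- **Fob:** I lowered it until its nose touched the bin floor and its loop touched the panel, then let go. It hardly moved when released. After shutting, it may still be leaning against the panel, not lying flat.
- **Shutting:** I pushed the rim in small steps. The last step went up to the hard stop, at about 18.7 N horizontally.
- **Highest force:** That last step also gave about 15 N vertically, most likely friction on the panel. The total was about 24 N, just under the 25 N limit and more than the 10–16 N the latch needs. I only read the force at the end of each call, so a brief higher peak could have gone unseen.
- **Last checks:** After I backed away, both camera views showed the bin flush, the button up and the fob inside. The other things I could see had not moved. The arm hid the tape measure in the last top view, so I did not check it again, but the path stayed well above it.
- **Disagreements:** My plan to tilt the fob by resting its ring on the rim did not work, because the ring passed through the panel without resisting. The two cameras also disagreed by about 3–4 mm on the organizer's place. I relied mainly on the top view, and the contacts fitted it.

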